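Push the row of wire spools up to the rack's end stop

TASK

Make room at the open end of the wire rack: push the row of four spools along the channel with the fingertips, keeping them together as one touching row, until the leading spool is up against the upright end stop and no gaps are left. Only push: do not lift a spool out of the channel or tip one over. Leave everything else on the table where it is, including the spare spool beside the rack.

Things in the scene. Friction and masses are not known exactly. Their poses are not given: they have to be found in the camera images.
- rail: spool rack, fixed to the table: a straight level aluminium channel 316 mm long and 59 mm wide. Origin at its centre on the table; its own y axis runs along the channel (the stop may be at either the +y or the -y end), x across it, z up. Channel floor 6 mm above the table; side guides 6 mm thick, 47 mm apart inside, tops only 14 mm above the table, so the spools stand 30 mm proud of them
- stop: the end stop: upright aluminium plate across one end of the channel, 59 mm wide, 12 mm thick along the channel, 52 mm tall, with a small dark thumbscrew (15 mm diameter, to 64 mm above the table) on top; rigid and fixed. Origin on the table under the middle of the plate, on the channel's centre line 170 mm from the rail's origin; its y axis lies along the channel, its face 6 mm from the origin
- lip: open loading end of the rack, opposite the stop: flat plate 59 x 24 mm, 6 mm high, flush with the channel floor, with no stop or guides; origin on the table under its centre, 170 mm from the rail's origin
- spool_a: wire spool, 44 mm diameter flanges, 38 mm tall, about 0.1 kg, loose, standing upright (axis vertical) on the channel floor; origin at the centre of its underside; at the -y end of the row (in the rail's frame). The row a, b, c, d starts touching, centres about 44 mm apart, somewhere along the channel and 45 to 105 mm short of the stop; there is at least 45 mm of free channel behind it
- spool_b: wire spool, 44 mm diameter flanges, 38 mm tall, about 0.1 kg, loose, standing upright (axis vertical) on the channel floor; origin at the centre of its underside; between a and c in the row
- spool_c: wire spool, 44 mm diameter flanges, 38 mm tall, about 0.1 kg, loose, standing upright (axis vertical) on the channel floor; origin at the centre of its underside; between b and d in the row
- spool_d: wire spool, 44 mm diameter flanges, 38 mm tall, about 0.1 kg, loose, standing upright (axis vertical) on the channel floor; origin at the centre of its underside; at the +y end of the row (in the rail's frame)
- spare_spool: bystander: a fifth, identical spool, standing on the table beside the rack, not in the channel; origin at the centre of its underside
- tape: bystander: roll of tape lying flat beside the rack, 76 mm diameter, 24 mm tall; origin at the centre of its underside
- pliers: bystander: pliers lying flat on the near side of the rack, 155 mm long along their x, 16 mm tall; origin near the middle, on the table
- earbud_case: bystander: white earbud case lying on the near side of the rack, 45 x 58 mm, 22 mm tall; origin at the centre of its underside
- phone: bystander: phone lying to the right, 148 x 72 mm, 8 mm thick; origin at the centre of its underside
- cup: bystander: paper cup with lid to the left, 82 mm diameter, 116 mm tall; origin at the centre of its underside
- bottle: bystander: drinking bottle to the left, 72 mm diameter, 250 mm tall; origin at the centre of its underside

How it is judged:
At the end, for the whole second after the job is handed in: All four spools stand upright and at rest on the channel floor, within 5 mm of its centre line, the leading one within 4 mm of touching the stop and each neighbour within 3 mm of touching the next (horizontal distance between any of spool_a, spool_d and stop below 0.032 m and horizontal distance between spool_a and spool_b below 0.047 m and horizontal distance between spool_b and spool_c below 0.047 m and horizontal distance between spool_c and spool_d below 0.047 m and x of spool_a in the frame of rail between -0.005 and 0.005 m and height (world z) of spool_a between 0.003 and 0.01 m and angle between each of spool_a, spool_b, spool_c, spool_d's own z axis and vertical below 0.1 rad and linear speed of each of spool_a, spool_b, spool_c, spool_d below 0.01 m/s and x of spool_b in the frame of rail between -0.005 and 0.005 m and height (world z) of spool_b between 0.003 and 0.01 m and x of spool_c in the frame of rail between -0.005 and 0.005 m and height (world z) of spool_c between 0.003 and 0.01 m and x of spool_d in the frame of rail between -0.005 and 0.005 m and height (world z) of spool_d between 0.003 and 0.01 m).
It fails at once if a spool of the row is lifted more than 10 mm off the channel floor (height (world z) of any of spool_a, spool_b, spool_c, spool_d above 0.016 m).
It fails at once if a spool of the row is tipped over (more than 25 degrees) (angle between any of spool_a, spool_b, spool_c, spool_d's own z axis and vertical above 0.44 rad).
It fails at once if the row is broken: a gap of more than 12 mm opens between neighbouring spools (horizontal distance between spool_a and spool_b above 0.056 m or horizontal distance between spool_b and spool_c above 0.056 m or horizontal distance between spool_c and spool_d above 0.056 m).
It fails at once if a bystander (spare wire spool, roll of tape, pliers, earbud case, phone, cup, bottle) is moved more than 15 mm (distance of any of spare_spool, tape, pliers, earbud_case, phone, cup, bottle from where it was at the start of the episode above 0.015 m).
It also fails if it takes over 35 s, if anything falls off the work surface, if the arm or the gripper's body presses on something with over 40 N, if the wrist force passes 120 N, or if a joint passes its speed limit or range.

ROBOT

A 7-joint arm with a two-finger parallel gripper is mounted at the origin on the work surface. World frame = base frame: x ahead of the robot, y to its left, z up, the work surface at z = 0. Lengths are in m, angles in rad, forces in N, time in s.
With the tool pointing down it reaches from about 0.4 to 0.85 m from the base axis. Payload 4.5 kg.
Tool frame: the origin (TCP) lies at the very end of the fingers, on their centre line; the grasp point (between the pads) lies 19 mm behind it (r.pinch_z is the distance from the TCP to the grasp point, in m); z points along the fingers, y is the line along which they close (so a half turn about z gives the same grasp; the last joint's range is limited). The gripper opens to 88 mm and grips with 3 to 60 N. Pads are 18 mm wide; open, the fingers measure 123 mm over their backs; the gripper's body (75 mm by 187 mm) begins 45 mm behind the grasp point.
Start: joints at [1.25, 0.689, -0.195, 1.565, 0.157, 0.902, -0.215], TCP at [0.217, -0.586, 0.239] pointing down, gripper open.
Joint ranges: [-3.01, 3.01], [-0.46, 2.08], [-1.47, 1.51], [0.13, 2.56], [-1, 4.14], [0.04, 2.09], [-2.66, 2.66]. Speed limits (rad/s): [2.57, 2.57, 3.14, 3.14, 3.14, 3.14, 3.14].

INTERFACE

Orientations are given as a unit quaternion [x, y, z, w].
In Python, from plant import r, cams gives the robot as it stands.
- The arm moves only by the shell command python3 -m pendant 'ROWS' [FORCE]. ROWS is JSON, a list of rows, each a list of 3 entries, a list of its own where there are three numbers: the closure, from -1 (fully open) to 1 (shut), then the shift along the tool's x, y, z in mm, then the turn, a rotation vector about the tool's x, y, z in degrees. A call has 1 to 8 rows; each row shifts and turns the commanded pose from where the row before left it, along the tool's axes as they then stand; what a row does not reach is not made up. A row lasts 1/8 s, in which the tool goes at most 62.5 mm and 10.7 degrees, less where a joint would pass 70% of its speed; a pose out of reach is approached as far as the arm can. A call with a gripper value outside its range is refused whole. The fingers move at their own pace and stop on an object; FORCE is the grip in N (left out, the last holds). Time passes only in rows, so rows that do not move let the fingers close. It gives the time, the measured TCP pose, the force, the opening and the grip force at its end, in the units of the state.
- r.get_state(): the state, without advancing time (a new reading comes with each control period).
- cams.snapshot(name): name is "scene" or "top" or "wrist"; returns a dict with "img" (480x640x3 uint8, red, green, blue), "camera_matrix" (3x3 intrinsics, pixels), "D" ([k1, k2, p1, p2, k3] as OpenCV has them; the pictures are not rectified), "camera_from_world" (4x4, takes a point from world to camera coordinates); the wrist camera has in their place "tool_from_camera" (4x4, takes a point from camera to tool coordinates, whose origin is the TCP and whose axes are the flange's). Camera axes: x right, y up, looking along -z (the intrinsics and any distortion apply to the point x, -y, -z); pixel columns grow to the right and rows downward; lengths in m; the calibration is good to about 2 mm. A picture is of the moment at which its call begins: read the wrist's pose just before it. There is no depth.
- r.finish_job(): hands the job in; it is judged then, once.
The state is a dict: "clock": time; "q": joint angles; "qd": joint speeds; "joint_torque": joint torques, N m; "tool_pos": TCP position; "eef_rot": TCP orientation; "contact_force": force on the tool from outside, world axes, zero at the start; "moment": the same for the moment, N m; "opening": opening from 0.0 (shut) to 1.0 (fully open); "finger_force": force on a finger pad.
Only numpy, scipy, OpenCV 4.12 (cv2) and the standard library are available. Lean on these libraries where they do the work, as an engineer would, in place of code of your own. Each camera call takes 0.05 s, during which the arm holds its last target. There are 200 camera calls.

## Working session

There is one attempt and no reset: what is moved stays moved. The work goes in short steps, Python scripts to look and compute and a shell command to move; the robot and the scene stay as the last step left them, time stands still between calls to the robot, and variables do not carry over. Pictures are saved under pics/ and viewed, at most 10 in all, crops included, and the job is handed in when it is done.

```bash
mkdir -p pics; ls; python3 - <<'E'
from plant import r,cams
import cv2,numpy as np
np.set_printoptions(precision=4,suppress=True)
for n in("top","scene"):
    s=cams.snapshot(n);cv2.imwrite(f"pics/{n}0.png",s["img"][:,:,::-1]);print(s["camera_matrix"],s["D"],s["camera_from_world"])
print(r.get_state(),r.pinch_z)
E
```

```text
pics
[[489.223    0.     330.7444]
 [  0.     489.223  231.3039]
 [  0.       0.       1.    ]] [0.0121 0.     0.     0.     0.    ] [[ 0.001  -1.      0.0036  0.0484]
 [ 0.9949  0.0014  0.1007 -0.5775]
 [-0.1007  0.0035  0.9949 -1.1043]
 [ 0.      0.      0.      1.    ]]
[[436.4898   0.     328.7343]
 [  0.     436.4898 236.2032]
 [  0.       0.       1.    ]] [-0.0097  0.      0.      0.      0.    ] [[ 0.8512  0.5248  0.0032 -0.5008]
 [-0.4227  0.682   0.5969  0.1853]
 [ 0.311  -0.5095  0.8023 -1.2385]
 [ 0.      0.      0.      1.    ]]
{'clock': 0.1, 'q': array([ 1.2498,  0.6899, -0.1945,  1.5662,  0.1573,  0.9025, -0.2151]), 'qd': array([ 0.0013, -0.0011,  0.0012, -0.0019, -0.0001,  0.0009,  0.0004]), 'joint_torque': array([ -0.0033, -52.8503,  -1.2714, -15.3839,  -0.0525,   0.002 ,
         0.0001]), 'tool_pos': array([ 0.2169, -0.5856,  0.238 ]), 'eef_rot': array([ 0.9843,  0.1765, -0.0002, -0.0008]), 'contact_force': array([-0.1281, -0.0374,  0.174 ]), 'moment': array([ 0.0101,  0.0429, -0.0358]), 'finger_force': 0.0, 'opening': 1.0015823246592326} 0.0187
```

View pics/top0.png

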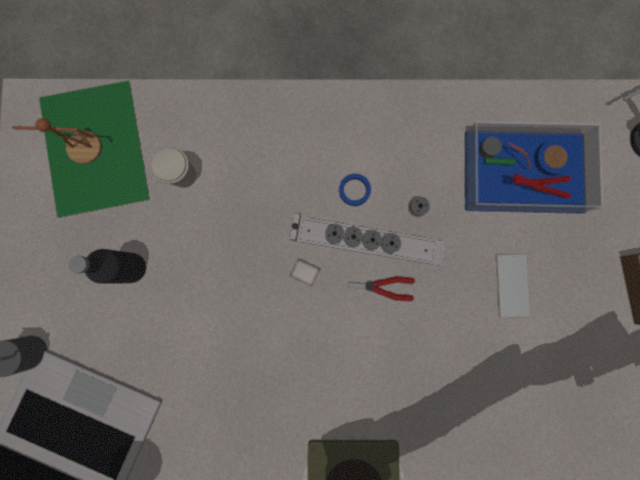

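View pics/scene0.png

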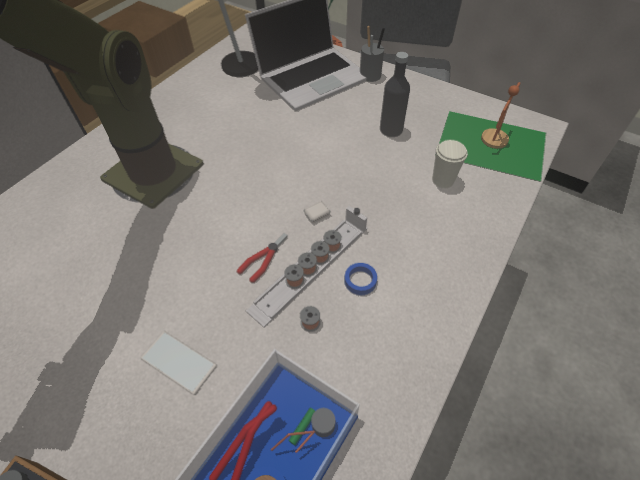

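The top view shows the stop and thumbscrew at about (295,226) and the row at x=334–392 px. The open lip is at (440,252), so the push goes toward image left, roughly world +y. The scene view agrees, with the stop at (357,215).

```bash
cat > h.py <<'E'
import cv2,numpy as np
np.set_printoptions(precision=4,suppress=True)
def ray(s,uv,T=None):
    p=cv2.undistortPoints(np.array([[uv]],float),s["camera_matrix"],np.array(s["D"]))[0,0]
    M=np.linalg.inv(s["camera_from_world"]) if T is None else T
    d=M[:3,:3]@[p[0],-p[1],-1]; return M[:3,3],d/np.linalg.norm(d)
def plane(s,uv,z,T=None):
    o,d=ray(s,uv,T); return o+d*(z-o[2])/d[2]
def tri(a,b):
    A=np.zeros((3,3));v=np.zeros(3)
    for o,d in(a,b):
        P=np.eye(3)-np.outer(d,d);A+=P;v+=P@o
    return np.linalg.solve(A,v)
E
python3 - <<'E'
from h import *
from plant import cams
S={n:cams.snapshot(n) for n in("top","scene")}
# dark low-saturation holes/flange tops: top view
P={}
for n,(x0,y0,x1,y1) in dict(top=(285,190,450,275),scene=(240,200,375,335)).items():
    im=S[n]["img"][y0:y1,x0:x1]
    cv2.imwrite(f"pics/c{n}.png",cv2.resize(im[:,:,::-1],None,fx=4.4,fy=4.4,interpolation=cv2.INTER_CUBIC))
    hsv=cv2.cvtColor(im,cv2.COLOR_RGB2HSV)
    m=((hsv[...,2]<60)).astype(np.uint8)
    k,_,st,c=cv2.connectedComponentsWithStats(m)
    print(n);[print(c[i]+[x0,y0],st[i,4],plane(S[n],c[i]+[x0,y0],.044)) for i in range(1,k) if st[i,4]>3]
E
```

```text
top
[420.     205.1364] 22 [ 0.6366 -0.156   0.044 ]
[295.1053 225.6316] 19 [0.5888 0.1307 0.044 ]
[333.95 232.9 ] 20 [0.5722 0.0418 0.044 ]
[353.2353 236.2353] 17 [ 0.5646 -0.0022  0.044 ]
[372.5 239.5] 16 [ 0.5572 -0.0462  0.044 ]
[391.3684 242.9474] 19 [ 0.5494 -0.0892  0.044 ]
scene
```

View pics/ctop.png

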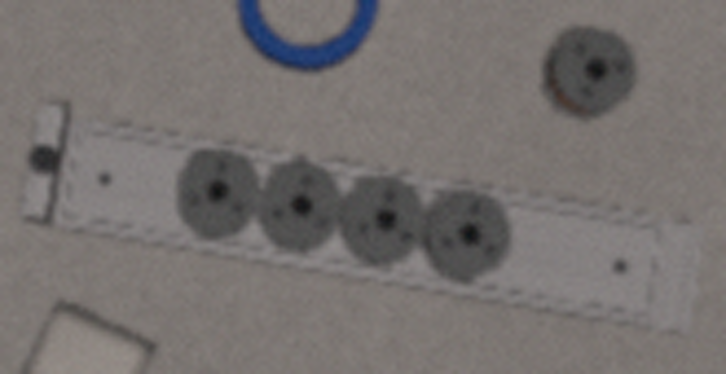

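View pics/cscene.png

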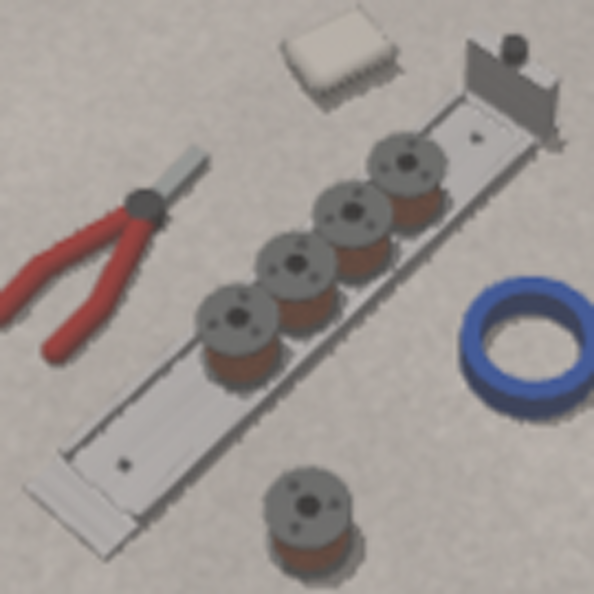

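The crops show four touching spools, with the row's hole centres at crop px (218,190) to (470,233). Stop is at the left, and the channel behind the row is clear up to the lip at crop px 690. I'll check heights by triangulation and work out the push.

```bash
python3 - <<'E'
from h import *
from plant import cams,r
t,s=cams.snapshot("top"),cams.snapshot("scene")
for a,b in(((391.37,242.95),(293.9,272.)),((333.95,232.9),(332.4,236.8))): print("tri",tri(ray(t,a),ray(s,b)))
f=lambda u,v:(285+u/4.4,190+v/4.4); g=lambda u,v:(240+u/4.4,200+v/4.4)
print("holes",tri(ray(t,f(104,179)),ray(s,g(476,138))),tri(ray(t,f(619,266)),ray(s,g(124,464))))
h1,h2=plane(t,f(104,179),.006),plane(t,f(619,266),.006)
th=plane(t,(295.1,225.6),.062)
u=(h1-h2)/np.linalg.norm(h1-h2); c=(h1+h2)/2; n=np.array([-u[1],u[0],0])
print(h1,h2,"c",c,"u",u,np.degrees(np.arctan2(u[1],u[0])),"thumb",th,(th-c)@u,(th-c)@n)
for p in((333.95,232.9),(353.2,236.2),(372.5,239.5),(391.37,242.95)):
    q=plane(t,p,.044);print((q-c)@u,(q-c)@n)
# finger-row target: behind last spool 22+9+15mm
q=plane(t,(391.37,242.95),.044); 
st=c+u*.170; fin=st-u*(.006+.176+.009)
pre=c+u*((q-c)@u-.046)
T=r.get_state();print("pre",pre,"finish TCP",fin,"travel",(fin-pre)@u,"now",T["tool_pos"])
from scipy.spatial.transform import Rotation as R
Rm=R.from_quat(T["eef_rot"]).as_matrix();print("pre in tool mm",Rm.T@(pre-T["tool_pos"])*1e3, Rm)
E
```

```text
tri [ 0.5497 -0.0888  0.0446]
tri [0.5724 0.0419 0.0445]
holes [0.5821 0.1019 0.0056] [ 0.5352 -0.1739  0.0072]
[0.5811 0.1013 0.006 ] [ 0.5347 -0.1746  0.006 ] c [ 0.5579 -0.0367  0.006 ] u [0.166  0.9861 0.    ] 80.44689619711221 thumb [0.5869 0.1294 0.062 ] 0.1686276979446655 -0.0009646691854112782
0.07977966320327017 -0.0010832014908957917
0.03517338984017123 -0.000971523215087443
-0.009491177681381384 -0.0008791670102535097
-0.053182208277831614 -0.0002839337166708829
pre [ 0.5415 -0.1345  0.006 ] finish TCP [ 0.5544 -0.0574  0.006 ] travel 0.0781822082778316 now [ 0.2171 -0.5859  0.2384]
pre in tool mm [ 461.0356 -310.4113  232.61  ] [[ 0.9377  0.3474 -0.0003]
 [ 0.3474 -0.9377  0.0005]
 [-0.0001 -0.0006 -1.    ]]
```

```bash
python3 -m pendant '[[1,[50,-34,5],[0,0,0]],[1,[50,-34,5],[0,0,0]],[1,[50,-34,5],[0,0,0]],[1,[50,-34,5],[0,0,0]],[1,[50,-34,5],[0,0,0]],[1,[50,-34,5],[0,0,0]],[1,[50,-34,5],[0,0,0]],[1,[50,-34,5],[0,0,0]]]' 20; python3 -m pendant '[[1,[0,0,10],[0,0,-10]],[1,[0,0,10],[0,0,-10]],[1,[0,0,10],[0,0,-10]],[1,[0,0,10],[0,0,-10]],[1,[0,0,10],[0,0,-10]],[1,[0,0,10],[0,0,-10]],[1,[0,0,0],[0,0,0]],[1,[0,0,0],[0,0,0]]]'
cat >> h.py <<'E'
def where(px=.5415,py=-.1345,yaw=80.45):
    from plant import r
    from scipy.spatial.transform import Rotation as R
    T=r.get_state();M=R.from_quat(T["eef_rot"]).as_matrix()
    a=np.degrees(np.arctan2(M[1,0],M[0,0]))
    print(T["clock"],T["tool_pos"],"yaw",a,"turn z",a-yaw,"z axis",M[:,2],"open",T["opening"],"F",T["contact_force"])
    print("to target (tool mm)",M.T@(np.array([px,py,T["tool_pos"][2]])-T["tool_pos"])*1e3)
E
python3 -c "from h import *;where()"
```

```text
clock: 1.3
tool_pos: [0.4989, -0.1905, 0.1987]
eef_rot: [0.984, 0.176, 0.0, 0.0]
contact_force: [0.3, -1.6, -0.2]
opening: 0.116
finger_force: 0.0
clock: 2.3
tool_pos: [0.498, -0.1922, 0.139]
eef_rot: [0.765, 0.644, 0.0, 0.0]
contact_force: [0.1, 1.1, -0.1]
opening: 0.002
finger_force: 0.0
2.3 [ 0.498  -0.1922  0.139 ] yaw 80.15384375614903 turn z -0.29615624385097306 z axis [ 0.0005 -0.0002 -1.    ] open 0.0018727970134315177 F [ 0.0523  1.1362 -0.0794]
to target (tool mm) [64.2704 33.0415  0.0099]
```

```bash
python3 -m pendant '[[1,[32,16.5,0],[0,0,-0.3]],[1,[32,16.5,0],[0,0,0]],[1,[0,0,0],[0,0,0]],[1,[0,0,42],[0,0,0]],[1,[0,0,42],[0,0,0]],[1,[0,0,0],[0,0,0]],[1,[0,0,0],[0,0,0]]]'; python3 - <<'E'
from h import *
from plant import cams
where()
s=cams.snapshot("scene")["img"][190:350,230:390];w=cams.snapshot("wrist")["img"]
b=cv2.resize(s,(480,480),interpolation=cv2.INTER_CUBIC)
cv2.imwrite("pics/a1.png",cv2.hconcat([b,cv2.resize(w,(320,240)).repeat(2,0).repeat(1,1)])[:,:,::-1])
E
```

```text
clock: 3.18
tool_pos: [0.5414, -0.135, 0.056]
eef_rot: [0.763, 0.647, 0.0, 0.001]
contact_force: [1.2, -0.7, 0.4]
opening: 0.007
finger_force: 0.0
3.175 [ 0.5414 -0.135   0.056 ] yaw 80.56020838606455 turn z 0.1102083860645422 z axis [ 0.0014 -0.0007 -1.    ] open 0.006586368244304958 F [ 1.2107 -0.6991  0.3597]
to target (tool mm) [ 0.5333  0.0058 -0.0003]
```

View pics/a1.png

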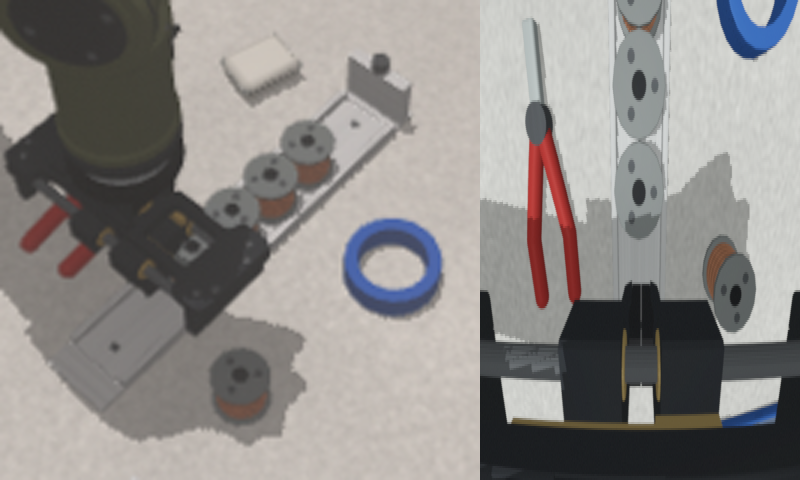

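The gripper is over the centre line, behind the last spool at wrist px (638,190). The channel below is free, so I'll lower into it.

```bash
python3 -m pendant '[[1,[0,0,20],[0,0,0]],[1,[0,0,16],[0,0,0]],[1,[0,0,7],[0,0,0]],[1,[0,0,0],[0,0,0]],[1,[0,0,0],[0,0,0]]]'; python3 -m pendant '[[1,[5,0,0],[0,0,0]],[1,[5,0,0],[0,0,0]],[1,[3,0,0],[0,0,0]],[1,[3,0,0],[0,0,0]],[1,[3,0,0],[0,0,0]],[1,[4,0,0],[0,0,0]],[1,[4,0,0],[0,0,0]],[1,[0,0,0],[0,0,0]]]'; python3 -c "from h import *;where(.5544,-.0574)"
```

```text
clock: 3.9
tool_pos: [0.5412, -0.1344, 0.0121]
eef_rot: [0.763, 0.647, 0.0, 0.0]
contact_force: [0.3, 0.2, 0.3]
opening: 0.005
finger_force: 0.0
clock: 4.9
tool_pos: [0.5455, -0.1069, 0.0117]
eef_rot: [0.762, 0.647, 0.0, -0.0]
contact_force: [-1.0, -2.0, 1.0]
opening: 0.005
finger_force: 0.7
4.9 [ 0.5455 -0.1069  0.0117] yaw 80.67777973853153 turn z 0.2277797385315239 z axis [ 0.0004  0.0007 -1.    ] open 0.0052605306016827525 F [-0.9647 -1.961   1.0492]
to target (tool mm) [50.3274  0.7393  0.038 ]
```

Contact is made at about 2 N. I'll keep pushing, about 50 mm more.

```bash
python3 -m pendant '[[1,[4,0.1,0],[0,0,0.2]],[1,[4,0,0],[0,0,0]],[1,[4,0.1,0],[0,0,0]],[1,[4,0,0],[0,0,0]],[1,[4,0.1,0],[0,0,0]],[1,[4,0,0],[0,0,0]],[1,[4,0.1,0],[0,0,0]],[1,[4,0,0],[0,0,0]]]'; python3 -c "from h import *;where(.5544,-.0574)
from plant import cams
s=cams.snapshot('scene')['img'][190:350,230:390];w=cams.snapshot('wrist')['img']
cv2.imwrite('pics/a2.png',cv2.hconcat([cv2.resize(s,(480,480)),cv2.resize(w,(320,480))])[:,:,::-1])"
```

```text
clock: 5.9
tool_pos: [0.551, -0.076, 0.0117]
eef_rot: [0.764, 0.646, -0.0, 0.0]
contact_force: [1.2, -3.5, 1.8]
opening: 0.005
finger_force: 1.5
5.9 [ 0.551  -0.076   0.0117] yaw 80.42840364873403 turn z -0.021596351265969815 z axis [ 0.     -0.0001 -1.    ] open 0.0054204203634029054 F [ 1.1733 -3.5445  1.7995]
to target (tool mm) [18.9201  0.2478 -0.001 ]
```

View pics/a2.png

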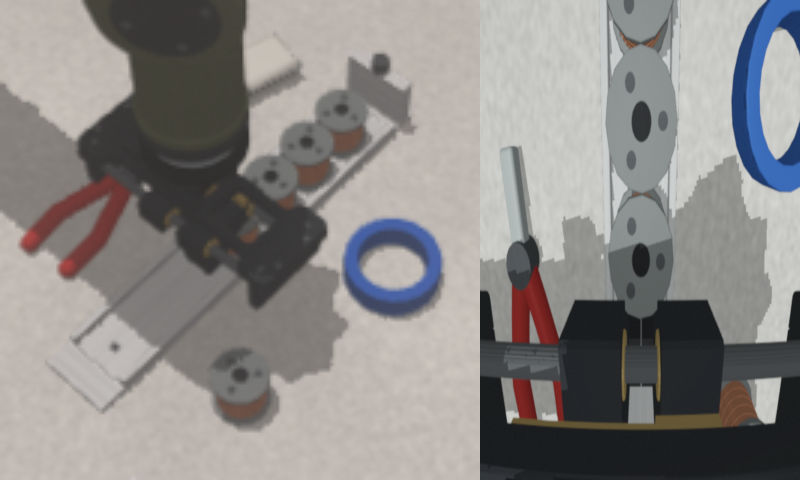

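The row is moving as one touching line. The lead spool is at scene px (341,108), just short of the stop at (380,95). I'll push the rest slowly.

```bash
python3 -m pendant '[[1,[3,0,0],[0,0,0]],[1,[3,0,0],[0,0,0]],[1,[3,0,0],[0,0,0]],[1,[3,0,0],[0,0,0]],[1,[2,0,0],[0,0,0]],[1,[1,0,0],[0,0,0]],[1,[0,0,0],[0,0,0]]]'; python3 -m pendant '[[1,[1,0,0],[0,0,0]],[1,[1,0,0],[0,0,0]],[1,[0,0,0],[0,0,0]]]';python3 -c "from h import *;where(.5544,-.0574)"
```

```text
clock: 6.88
tool_pos: [0.5535, -0.0612, 0.0117]
eef_rot: [0.764, 0.646, 0.0, -0.0]
contact_force: [-0.7, -3.5, 0.8]
opening: 0.006
finger_force: 1.0
clock: 7.25
tool_pos: [0.5538, -0.0594, 0.0117]
eef_rot: [0.764, 0.646, 0.0, -0.0]
contact_force: [-0.7, -3.3, -0.1]
opening: 0.001
finger_force: 1.2
7.25 [ 0.5538 -0.0594  0.0117] yaw 80.43630973216506 turn z -0.013690267834945757 z axis [ 0.0001  0.0001 -1.    ] open 0.0014206984748027427 F [-0.6723 -3.2674 -0.0694]
to target (tool mm) [2.0464 0.2469 0.0002]
```

```bash
for i in 1 2 3; do :; done; python3 -m pendant '[[1,[0.8,0,0],[0,0,0]],[1,[0.7,0,0],[0,0,0]],[1,[0,0,0],[0,0,0]]]'; python3 -m pendant '[[1,[0.8,0,0],[0,0,0]],[1,[0.7,0,0],[0,0,0]],[1,[0,0,0],[0,0,0]]]'
```

```text
clock: 7.62
tool_pos: [0.5541, -0.0579, 0.0117]
eef_rot: [0.764, 0.646, 0.0, -0.0]
contact_force: [-0.3, -2.1, 0.7]
opening: 0.005
finger_force: 1.2
clock: 8.0
tool_pos: [0.5544, -0.0563, 0.0117]
eef_rot: [0.764, 0.646, 0.0, 0.0]
contact_force: [-0.7, -1.9, 0.2]
opening: 0.004
finger_force: 1.2
```

```bash
python3 -m pendant '[[1,[0.8,0,0],[0,0,0]],[1,[0.7,0,0],[0,0,0]],[1,[0,0,0],[0,0,0]]]'; python3 -m pendant '[[1,[0.8,0,0],[0,0,0]],[1,[0.7,0,0],[0,0,0]],[1,[0,0,0],[0,0,0]]]'
python3 -c "from h import *
from plant import cams
s=cams.snapshot('scene')['img'][200:280,290:370];t=cams.snapshot('top')['img'][200:260,285:365]
cv2.imwrite('pics/a3.png',cv2.hconcat([cv2.resize(s,(400,400),interpolation=2),cv2.resize(t,(400,400),interpolation=2)])[:,:,::-1])"
```

```text
clock: 8.38
tool_pos: [0.5544, -0.0557, 0.0117]
eef_rot: [0.764, 0.645, -0.0, 0.0]
contact_force: [-0.7, -3.8, 0.6]
opening: 0.006
finger_force: 2.3
clock: 8.75
tool_pos: [0.5543, -0.0557, 0.0117]
eef_rot: [0.764, 0.645, -0.001, 0.001]
contact_force: [-0.7, -7.4, 1.5]
opening: 0.007
finger_force: 3.4
```

View pics/a3.png

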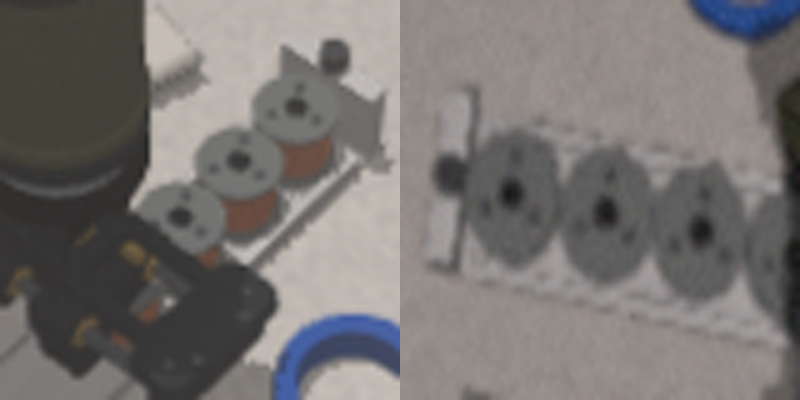

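The force rises with no motion: the lead spool touches the stop (right crop, about x=470 px). I'll back off along the channel, rise and check the row.

```bash
python3 -m pendant '[[1,[-5,0,0],[0,0,0]],[1,[-10,0,0],[0,0,0]],[1,[-10,0,0],[0,0,0]],[1,[0,0,0],[0,0,0]],[1,[0,0,-40],[0,0,0]],[1,[0,0,-50],[0,0,0]],[1,[0,0,-50],[0,0,0]],[1,[0,0,0],[0,0,0]]]'; python3 -m pendant '[[1,[-60,0,0],[0,0,0]],[1,[-60,0,0],[0,0,0]],[1,[0,0,0],[0,0,0]],[1,[0,0,0],[0,0,0]]]'
python3 - <<'E'
from h import *
from plant import cams
t=cams.snapshot("top");x0,y0=298,215
m=(cv2.cvtColor(t["img"][y0:265,x0:450],cv2.COLOR_RGB2HSV)[...,2]<60).astype(np.uint8)
k,_,st,c=cv2.connectedComponentsWithStats(m)
C=np.array([.5579,-.0367,.006]);u=np.array([.166,.9861,0]);n=np.array([-.9861,.166,0])
for i in range(1,k):
    if st[i,4]>3: q=plane(t,c[i]+[x0,y0],.044);print(c[i]+[x0,y0],st[i,4],(q-C)@u,(q-C)@n)
cv2.imwrite("pics/a4.png",cv2.resize(t["img"][180:310,280:480,::-1],None,fx=4,fy=4,interpolation=2))
E
```

```text
clock: 9.85
tool_pos: [0.5533, -0.0778, 0.1554]
eef_rot: [0.764, 0.646, 0.003, 0.002]
contact_force: [-0.4, -0.5, 0.3]
opening: 0.003
finger_force: 0.0
clock: 10.35
tool_pos: [0.5304, -0.1956, 0.1509]
eef_rot: [0.764, 0.646, 0.0, -0.001]
contact_force: [0.5, 0.8, 0.0]
opening: 0.004
finger_force: 0.0
[446.1493 244.9819] 221 -0.17700121026869822 -0.016614011670188035
[306.7647 228.7647] 17 0.1426556559924737 -6.18872487193761e-05
[325.8667 231.4667] 15 0.09855184874482795 -0.001250022469482343
[344.8889 234.2778] 18 0.054622167787655836 -0.0021596814139661848
[363.8889 237.7222] 18 0.01055231728604486 -0.001627065705486738
```

View pics/a4.png

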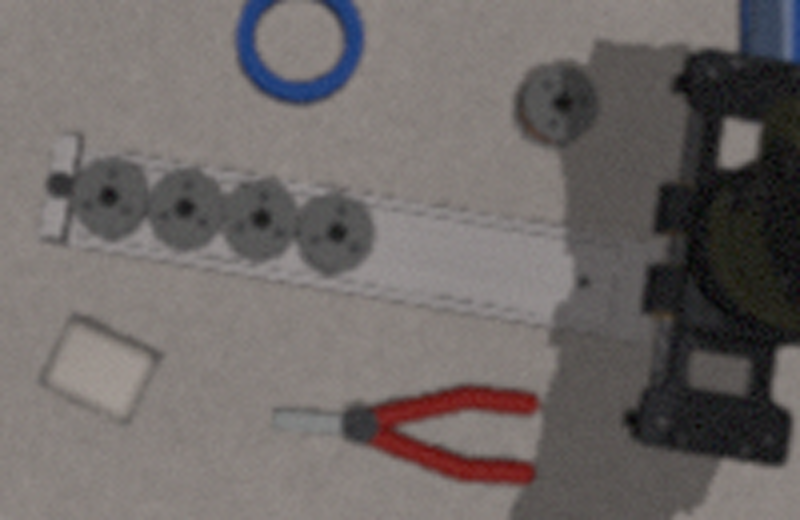

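The spools sit at 44.1 mm spacing, the lead spool touches the stop, and all are within about 2 mm of the centre line. The bystanders haven't moved.

```bash
python3 -c "from plant import r;print(r.finish_job())"
```

```text
the job is handed in; nothing more can be done
None
```

The row of four spools is pushed up against the end stop and touching with no visible gaps, nothing else on the table was moved, and the job was handed in at about 10 s (no verdict was returned).

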